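Pop open the sample-port hatch in a fume cupboard

TASK

Two white boxes with sprung push-push hatches are screwed to the fume-cupboard bench. With the fingertips press the raised pad of the wide hatch (the sample port) down once, all the way in, and let go so that it pops open; then draw back a good hand's width from it and watch for two seconds that it stays fully open. Do not push it shut again, leave the narrow hatch closed, and neither lift nor shift the glassware.

Things in the scene. Friction and masses are not known exactly. Their poses are not given: they have to be found in the camera images.
- sample_port: white box 140 (x) x 130 (y) x 85 mm high, fixed to the bench, carrying the WIDE grey hatch (90 long x 90 mm wide), level with its top. Origin: centre of the box's underside; z up, +x from the hatch's free edge to its hinge. Open, the free edge stands about 165 mm above the bench. The two boxes may swap places
- port_pad (a point): top centre of the raised square black pad (24 x 24 mm, standing 12 mm above the hatch) near the free edge of the wide hatch, 74 mm from the hinge; at first 97 mm above the bench. This is where to press; it moves with the hatch
- port_hinge (a point): middle of the wide hatch's hinge line, 85 mm above the bench, along the box's y
- port_hatch (a joint): angle of the wide hatch (rad): 0 to 0.01 shut and latched, negative pushed in (stop -0.10: pad 7.4 mm lower), 1.1 fully open (stop). Pushing takes about 3 N at the pad; the latch lets go once beyond -0.07 (5.2 mm at the pad), less leaves it latched. On release a spring swings it open in about 1 s, following the finger up. Pushed down again from open, it latches shut
- port_follower (a joint): hidden pin inside the wide hatch's latch (m): near 0 while latched; goes negative (to about -0.006) as a press unlatches the hatch, comes back to 0 to 0.003 as it opens, and goes positive beyond 0.006 only when an open hatch is pushed shut again
- filter_port: the other white box, same size and axes, carrying the NARROW grey hatch (90 long x 40 mm wide). Leave it shut
- filter_hatch (a joint): angle of the narrow hatch (rad), 0 shut, grows as it opens; it has the same kind of latch
- amber_bottle: loose brown glass bottle with black cap, 60 mm across, 130 mm high; origin: centre of its underside
- beaker: loose clear beaker, 60 mm across, 75 mm high; origin: centre of its underside
- jar: loose white jar with blue cap, 48 mm across, 65 mm high; origin: centre of its underside

How it is judged:
By the outcome, as a careful person would: the job done as asked, in the order asked, and still so for the second after the job is handed in, with the robot touching nothing.
It also fails if it takes over 38 s, if anything falls off the work surface, if the arm or the gripper's body presses on something with over 40 N, if the wrist force passes 120 N, or if a joint passes its speed limit or range.

ROBOT

A 6-joint arm with a two-finger parallel gripper is mounted at the origin on the work surface. World frame = base frame: x ahead of the robot, y to its left, z up, the work surface at z = 0. Lengths are in m, angles in rad, forces in N, time in s.
With the tool pointing down it reaches from about 0.325 to 0.925 m from the base axis. Payload 3.1 kg.
Tool frame: the origin (TCP) lies at the very end of the fingers, on their centre line; the grasp point (between the pads) lies 19 mm behind it; x points along the fingers, y is the direction in which the jaws open and shut, and the axes are right-handed (so a half turn about x gives the same grasp; the last joint's range is limited). The gripper opens to 85 mm and grips with 20 to 120 N. Pads are 22 mm wide; open, the fingers measure 114 mm over their backs; the gripper's body (76 mm by 85 mm) begins 54 mm behind the grasp point. The pads swing forward as they close: fully open they stand 13 mm farther back than shut.
Start: joints at [1.238, 0.217, 1.613, -0, 1.311, -0.112], TCP at [0.137, 0.61, 0.231] pointing down, gripper open.
Joint ranges: [-2.75, 2.75], [-0.78, 2.1], [0.31, 2.55], [-1.13, 4.27], [0.13, 2.63], [-2.58, 2.58]. Speed limits (rad/s): [2.79, 2.79, 3.14, 3.14, 3.14, 3.14].

INTERFACE

Orientations are given as a unit quaternion [x, y, z, w].
In Python, from plant import manip, viewer, close_job gives the robot as it stands.
- The arm moves only by the tool carry_out, never from a script. Its argument "deltas" is a list of rows, each a list of 3 entries, a list of its own where there are three numbers: the turn, a rotation vector about the tool's x, y, z in rad, then the shift along the tool's x, y, z in m, then the gripper's target within -1 to 1 (fully open at 1, half-way at 0, shut at -1). In form: [[[wx, wy, wz], [tx, ty, tz], grip], ...]. A call has 1 to 12 rows; each row is the pose to reach, as a shift and turn from the pose commanded when the call began, along the tool's axes at that moment; what a row does not reach only later rows make up. A row lasts 1/10 s, in which the tool goes at most 50 mm and 8.59 degrees, less where a joint would pass 70% of its speed; a pose out of reach is approached as far as the arm can. A call with a gripper value outside its range is refused whole. The fingers move at their own pace and stop on an object; the grip force is fixed at half the most. Time passes only in rows, so rows that repeat a pose let the fingers close. It gives the time, the measured TCP pose, the force and the opening at its end, in the units of the state.
- manip.get_obs(): the state, without advancing time (a new reading comes with each control period).
- viewer.read_camera(name): name is "scene" or "top" or "wrist"; returns (picture, depth): 400x640x3 uint8, red, green, blue; 400x640 float32, m along the optical axis (not along the pixel's ray), 0 where there is no reading.
- viewer.get_calibration(name): a dict with "fx", "fy", "cx", "cy" (pixels), "extrinsics" (4x4, takes a point from camera to world coordinates); the wrist camera has in their place "tool_from_camera" (4x4, takes a point from camera to tool coordinates, whose origin is the TCP and whose axes are the tool frame's). Camera axes: x right, y down, z forward; pixel columns grow to the right and rows downward; lengths in m; the calibration is good to about 2 mm. A picture is of the moment at which its call begins: read the wrist's pose just before it. get_calibration takes no time and is no camera call.
- close_job(): hands the job in, once; it reports no verdict.
The state is a dict: "time": time; "joint_pos": joint angles; "dq": joint speeds; "effort": joint torques, N m; "tool_pos": TCP position; "eef_rot": TCP orientation; "force": force on the tool from outside, world axes, zero at the start; "ft_torque": the same for the moment, N m; "grip_width": finger opening in m.
Only numpy, scipy, OpenCV 4.12 (cv2) and the standard library are available. Lean on these libraries where they do the work, as an engineer would, in place of code of your own. Each camera call takes 0.05 s, during which the arm holds its last target.

## Working session

There is one attempt and no reset: what is moved stays moved. The work goes in short steps, Python scripts to look and compute and a tool call to move; the robot and the scene stay as the last step left them, time stands still between calls to the robot, and variables do not carry over. Pictures are saved under pics/ and viewed, and the job is handed in when it is done.

Besides the shell and the picture viewer there is one more tool, called after ">>>" by a JSON object that holds its "name" and its "arguments", one argument or row to a line. carry_out: Moves the arm, as the interface text tells. Its arguments: {"type":"object","properties":{"deltas":{"type":"array"}},"required":["deltas"]}

```bash
mkdir -p pics
python3 - <<'E'
from plant import manip, viewer
import cv2,numpy as np
o=manip.get_obs();print({k:np.round(v,3) for k,v in o.items()})
for n in("top","scene"):
    p,d=viewer.read_camera(n);cv2.imwrite(f"pics/{n}0.png",p[:,:,::-1]);np.save(f"pics/{n}0.npy",d)
    c=viewer.get_calibration(n);print(n,c)
E
```

```text
{'time': np.float64(0.0), 'joint_pos': array([ 1.238,  0.218,  1.615,  0.   ,  1.311, -0.112]), 'dq': array([ 0.   , -0.   , -0.   , -0.   , -0.001,  0.001]), 'effort': array([ 1.0000e-03, -3.9684e+01, -3.0385e+01, -0.0000e+00,  1.0000e-02,
       -0.0000e+00]), 'tool_pos': array([0.137, 0.609, 0.23 ]), 'eef_rot': array([ 0.077,  0.703, -0.079,  0.703]), 'force': array([ 0.031, -0.618,  0.313]), 'ft_torque': array([-0.015, -0.024, -0.007]), 'grip_width': np.float64(0.085)}
top {'fx': 454.92278630426733, 'fy': 454.92278630426733, 'cx': 319.2791204448673, 'cy': 198.72314677710017, 'extrinsics': array([[-0.02152267, -0.98654371,  0.16207495,  0.36250192],
       [-0.99971345,  0.02293577,  0.00685264,  0.05585221],
       [-0.01047775, -0.16188102, -0.98675466,  1.24156248],
       [ 0.        ,  0.        ,  0.        ,  1.        ]])}
scene {'fx': 401.6869383125587, 'fy': 401.6869383125587, 'cx': 327.27225755246445, 'cy': 193.916901136593, 'extrinsics': array([[-0.41069004,  0.65761021, -0.63157145,  1.1665704 ],
       [ 0.91154572,  0.31166625, -0.26823227,  0.3367919 ],
       [ 0.02044723, -0.68586657, -0.72744   ,  0.77612788],
       [ 0.        ,  0.        ,  0.        ,  1.        ]])}
```

View pics/top0.png

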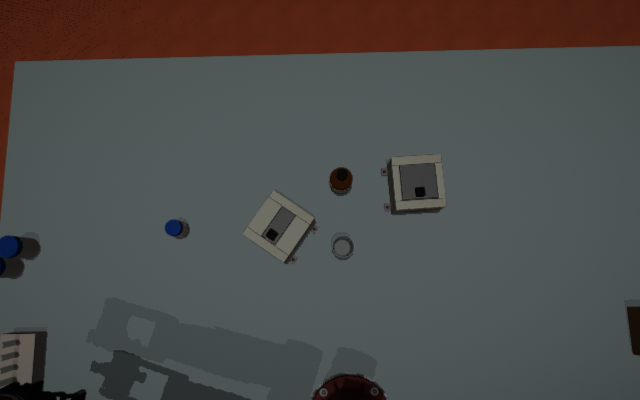

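View pics/scene0.png

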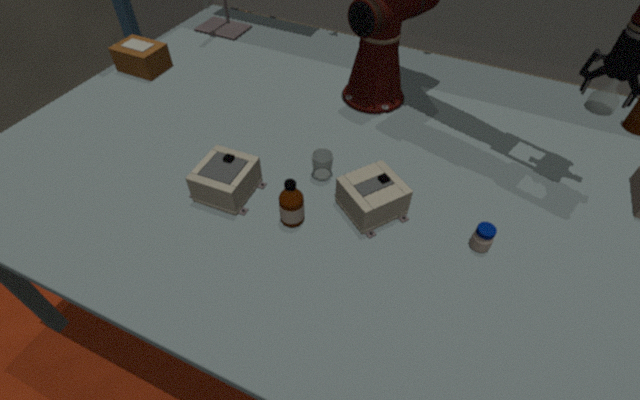

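The top view shows the wide hatch at about (419,182) with its black pad at (420,192). The narrow hatch is at (280,227), the bottle at (341,180), the beaker at (342,247) and the jar at (175,228).

```bash
cat > h.py <<'E'
import numpy as np,cv2
from plant import viewer
def ray(n,uv,z):
    c=viewer.get_calibration(n);E=c["extrinsics"]
    d=E[:3,:3]@np.array([(uv[0]-c["cx"])/c["fx"],(uv[1]-c["cy"])/c["fy"],1]);o=E[:3,3]
    return o+d*(z-o[2])/d[2]
def pt(n,uv,dep):
    c=viewer.get_calibration(n);E=c["extrinsics"]
    return E[:3,:3]@(np.array([(uv[0]-c["cx"])/c["fx"],(uv[1]-c["cy"])/c["fy"],1])*dep)+E[:3,3]
def comps(m,box,amin=15):
    x0,y0,x1,y1=box;mm=np.zeros_like(m,np.uint8);mm[y0:y1,x0:x1]=m[y0:y1,x0:x1]
    n,l,s,c=cv2.connectedComponentsWithStats(mm)
    return [(s[i],c[i],(l==i).astype(np.uint8)) for i in range(1,n) if s[i][4]>=amin]
E
python3 - <<'E'
from h import *
for n,box in(("top",(380,145,455,220)),("scene",(180,140,270,220))):
    p=cv2.imread(f"pics/{n}0.png");d=np.load(f"pics/{n}0.npy");g=p.max(2)
    print(n)
    for s,c,l in comps(g<35,box,8):
        dd=np.median(d[l>0]);print(" dark",s,c.round(1),ray(n,c,.097).round(4),pt(n,c,dd).round(4))
    x0,y0,x1,y1=box
    im=cv2.resize(p[y0:y1,x0:x1],None,fx=7,fy=7,interpolation=cv2.INTER_NEAREST);cv2.imwrite(f"pics/{n}crop.png",im)
    print(p[190,405],p[170,420],p[160,420]) if n=="top" else 0
p=cv2.imread("pics/top0.png");g=p.max(2)
for nm,m,z in(("white",g>140,.085),("grey",(g>60)&(g<115)&(p.max(2).astype(int)-p.min(2)<25),.085)):
    for s,c,l in comps(m,(384,148,452,214),100):
        r=cv2.minAreaRect(cv2.findContours(l,0,1)[0][0]);b=cv2.boxPoints(r);print(nm,s,r);print(np.array([ray("top",q,z) for q in b]).round(4))
E
```

```text
top
 dark [387 161   8  52 167] [390.8 187.7] [ 0.5749 -0.1195  0.097 ] [ 0.5856 -0.1283  0.0394]
 dark [415 187  11  10  97] [419.6 191.4] [ 0.5634 -0.1925  0.097 ] [ 0.5633 -0.1924  0.0976]
 dark [404 209  29   4  64] [418.2 210.4] [ 0.5148 -0.1861  0.097 ] [ 0.5218 -0.1972  0.0445]
[61 62 61] [59 60 59] [ 95 107 110]
scene
 dark [223 155  11   8  62] [228.3 158.3] [ 0.5713 -0.1894  0.097 ] [ 0.5707 -0.19    0.0963]
grey [ 384  148   68   66 3165] ((417.5, 180.5), (65.0, 67.0), 90.0)
[[ 0.6832 -0.1086  0.085 ]
 [ 0.6789 -0.2836  0.085 ]
 [ 0.5077 -0.2719  0.085 ]
 [ 0.5116 -0.1009  0.085 ]]
grey [384 176   7  38 194] ((387.0, 194.5), (37.0, 6.0), 90.0)
[[ 0.6083 -0.1052  0.085 ]
 [ 0.6079 -0.1208  0.085 ]
 [ 0.5112 -0.1163  0.085 ]
 [ 0.5116 -0.1009  0.085 ]]
```

View pics/topcrop.png

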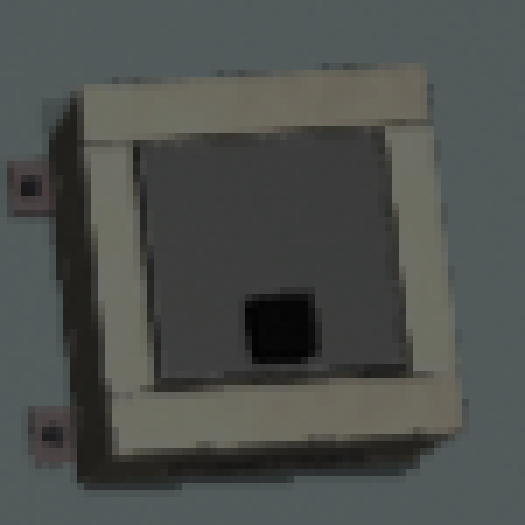

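View pics/scenecrop.png

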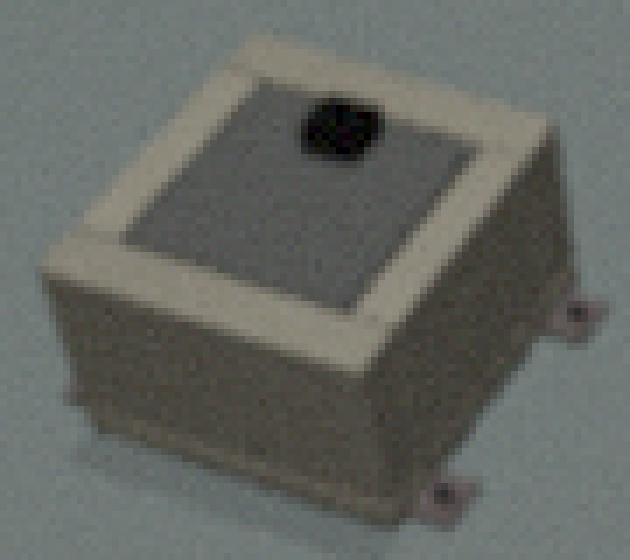

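```bash
cat >> h.py <<'E'
from scipy.spatial.transform import Rotation as R
from plant import manip
def rel(target,o=None):
    o=o or manip.get_obs();r=R.from_quat(o["eef_rot"]);return r.inv().apply(np.array(target)-o["tool_pos"])
E
python3 - <<'E'
from h import *
o=manip.get_obs();M=R.from_quat(o["eef_rot"]).as_matrix();print(M.round(3))
q=[ray("top",(380+a/7,145+b/7),.085) for a,b in((135,143),(155,383),(386,128),(410,370))]
print(np.array(q).round(4))
for a,b in((0,1),(2,3)):
    v=q[a]-q[b];print("hatch x yaw",np.degrees(np.arctan2(v[1],v[0])),np.linalg.norm(v))
v=q[0]-q[2];print("width",np.linalg.norm(v),"y yaw-90",np.degrees(np.arctan2(v[1],v[0]))-90)
u=(q[0]+q[2])/2-(q[1]+q[3])/2;u/=np.linalg.norm(u);h=(q[0]+q[2])/2;print("hinge",h,"pad pred",h-.074*u)
print(rel([.565,-.192,.25]),rel([.137,.61,.25]))
E
```

```text
[[-0.001  0.219  0.976]
 [-0.002  0.976 -0.219]
 [-1.    -0.002 -0.   ]]
[[ 0.6354 -0.1462  0.085 ]
 [ 0.5449 -0.149   0.085 ]
 [ 0.6389 -0.2396  0.085 ]
 [ 0.5476 -0.2427  0.085 ]]
hatch x yaw 1.7817602463173028 0.09053436802684268
hatch x yaw 1.9277435164235857 0.09135722918405159
width 0.0934772084949903 y yaw-90 2.1309577060368667
hinge [ 0.63716412 -0.19291253  0.085     ] pad pred [ 0.5632029  -0.19530803  0.085     ]
[-0.01856841 -0.68792148  0.59341174] [-0.01993807  0.00088541  0.00017385]
```

>>> {"name": "carry_out", "arguments": {
  "deltas": [
    [[0,0,0],[-0.03,0,0],-1],
    [[-0.255,0,0],[-0.03,-0.688,0.592],-1],
    [[-0.255,0,0],[-0.03,-0.688,0.592],-1],
    [[-0.255,0,0],[-0.03,-0.688,0.592],-1],
    [[-0.255,0,0],[-0.03,-0.688,0.592],-1],
    [[-0.255,0,0],[-0.03,-0.688,0.592],-1],
    [[-0.255,0,0],[-0.03,-0.688,0.592],-1],
    [[-0.255,0,0],[-0.03,-0.688,0.592],-1],
    [[-0.255,0,0],[-0.03,-0.688,0.592],-1],
    [[-0.255,0,0],[-0.03,-0.688,0.592],-1],
    [[-0.255,0,0],[-0.03,-0.688,0.592],-1],
    [[-0.255,0,0],[-0.03,-0.688,0.592],-1]
  ]
}}

```text
time: 1.3
tool_pos: [0.3958, 0.1226, 0.2611]
eef_rot: [-0.012, 0.707, 0.012, 0.707]
force: [1.6, 0.1, -0.7]
grip_width: -0.0002
```

Run:
```python
from h import *
o=manip.get_obs();print(o["time"],o["tool_pos"],o["grip_width"],R.from_quat(o["eef_rot"]).as_matrix().round(3));print(rel([.564,-.193,.25]))
```

```text
1.3 [0.39578842 0.12257221 0.26110722] -0.00018809566343506748 [[ 0.    -0.034  0.999]
 [ 0.     0.999  0.034]
 [-1.     0.     0.   ]]
[ 0.01108134 -0.3211371   0.15732925]
```

>>> {"name": "carry_out", "arguments": {
  "deltas": [
    [[0,0,0],[0.01,-0.31,0.155],-1],
    [[0,0,0],[0.01,-0.31,0.155],-1],
    [[0,0,0],[0.01,-0.31,0.155],-1],
    [[0,0,0],[0.01,-0.31,0.155],-1],
    [[0,0,0],[0.01,-0.31,0.155],-1],
    [[0,0,0],[0.01,-0.31,0.155],-1],
    [[0,0,0],[0.01,-0.31,0.155],-1],
    [[0,0,0],[0.01,-0.31,0.155],-1],
    [[0,0,0],[0.01,-0.31,0.155],-1],
    [[0,0,0],[0.01,-0.31,0.155],-1]
  ]
}}

```text
time: 2.3
tool_pos: [0.5604, -0.179, 0.2507]
eef_rot: [-0.012, 0.707, 0.013, 0.707]
force: [0.2, 1.5, 0.2]
grip_width: 0.0002
```

Run:
```python
from h import *
o=manip.get_obs();print(o["time"],o["tool_pos"]);print(rel([.564,-.193,.25]))
p,d=viewer.read_camera("wrist");cv2.imwrite("pics/w1.png",p[:,:,::-1])
c=viewer.get_calibration("wrist");T=c["tool_from_camera"];print(T.round(3))
M=np.eye(4);M[:3,:3]=R.from_quat(o["eef_rot"]).as_matrix();M[:3,3]=o["tool_pos"];E=M@T
def rz(uv,z):
    v=E[:3,:3]@np.array([(uv[0]-c["cx"])/c["fx"],(uv[1]-c["cy"])/c["fy"],1]);return E[:3,3]+v*(z-E[2,3])/v[2]
g=p.max(2)
for s,cc,l in comps(g<35,(0,0,640,400),200): print(s,cc.round(1),np.median(d[l>0]),rz(cc,.097).round(4))
```

```text
2.3 [ 0.5603554  -0.17895673  0.25073614]
[ 0.0007153  -0.0141623   0.00315533]
[[-0.001 -0.267  0.964 -0.142]
 [ 1.    -0.001  0.001 -0.001]
 [ 0.     0.964  0.267 -0.067]
 [ 0.     0.     0.     1.   ]]
[295 182  20  20 388] [304.6 191.4] 0.30375436 [ 0.5641 -0.1948  0.097 ]
[   57   236   524   164 44417] [318.7 343.8] 0.07293625 [ 0.7637 -0.1725  0.097 ]
```

View pics/w1.png

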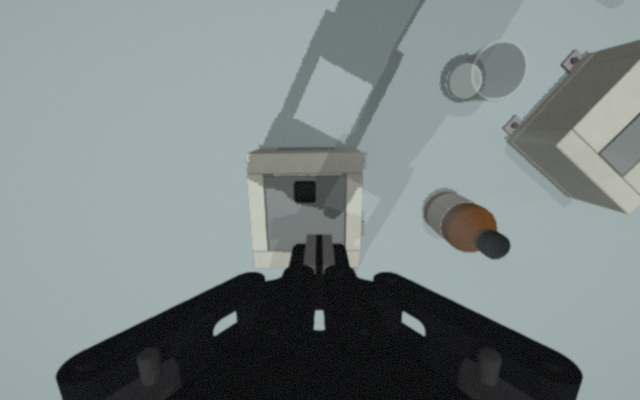

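The wrist view shows the pad at (305,191), which is (0.564, -0.194). That agrees with the other two views. The shut fingertips are at (319,245).

>>> {"name": "carry_out", "arguments": {
  "deltas": [
    [[0,0,0],[0.02,-0.015,0.003],-1],
    [[0,0,0],[0.06,-0.015,0.003],-1],
    [[0,0,0],[0.1,-0.015,0.003],-1],
    [[0,0,0],[0.13,-0.015,0.003],-1],
    [[0,0,0],[0.135,-0.015,0.003],-1],
    [[0,0,0],[0.135,-0.015,0.003],-1],
    [[0,0,0],[0.135,-0.015,0.003],-1],
    [[0,0,0],[0.135,-0.015,0.003],-1]
  ]
}}

```text
time: 3.15
tool_pos: [0.5665, -0.1955, 0.1193]
eef_rot: [-0.013, 0.705, 0.011, 0.709]
force: [-0.4, 0.5, 0.5]
grip_width: -0.0
```

Run:
```python
from h import *
o=manip.get_obs();print(o["time"],o["tool_pos"],o["force"]);print(rel([.564,-.194,.0885]))
p,d=viewer.read_camera("wrist");cv2.imwrite("pics/w2.png",p[:,:,::-1])
```

```text
3.15 [ 0.56652243 -0.19550757  0.11928876] [-0.4214965   0.45719055  0.52705698]
[ 0.03077328  0.0016677  -0.00260914]
```

View pics/w2.png

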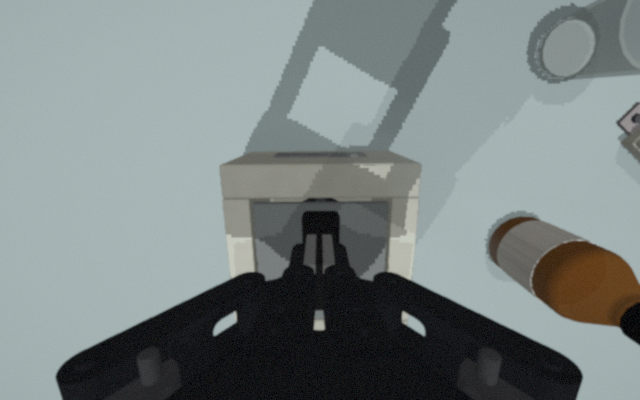

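The shut fingertips at (319,235) sit over the pad at (321,220). Next I press in steps, reading force as I go.

>>> {"name": "carry_out", "arguments": {
  "deltas": [
    [[0,0,0],[0.006,0,-0.002],-1],
    [[0,0,0],[0.012,0,-0.002],-1],
    [[0,0,0],[0.018,0,-0.002],-1],
    [[0,0,0],[0.018,0,-0.002],-1],
    [[0,0,0],[0.018,0,-0.002],-1]
  ]
}}

```text
time: 3.7
tool_pos: [0.5623, -0.1949, 0.098]
eef_rot: [-0.012, 0.707, 0.012, 0.707]
force: [-0.9, 1.0, 0.1]
grip_width: -0.0002
```

Run:
```python
from h import *
o=manip.get_obs();print(o["time"],o["tool_pos"],o["force"],o["dq"].round(3));print(rel([.564,-.194,.0895]))
```

```text
3.7 [ 0.56225554 -0.19487098  0.09797677] [-0.85287204  0.95027764  0.08510038] [-0.002 -0.005 -0.001  0.002 -0.004  0.001]
[0.00847519 0.0008063  0.00178279]
```

>>> {"name": "carry_out", "arguments": {
  "deltas": [
    [[0,0,0],[0.003,0,0.0015],-1],
    [[0,0,0],[0.006,0,0.0015],-1],
    [[0,0,0],[0.0085,0,0.0015],-1],
    [[0,0,0],[0.0085,0,0.0015],-1],
    [[0,0,0],[0.0085,0,0.0015],-1]
  ]
}}

```text
time: 4.2
tool_pos: [0.5635, -0.1951, 0.0901]
eef_rot: [-0.012, 0.708, 0.012, 0.706]
force: [-3.8, 0.8, 5.4]
grip_width: -0.0002
```

>>> {"name": "carry_out", "arguments": {
  "deltas": [
    [[0,0,0],[0.0015,0,0],-1],
    [[0,0,0],[0.0025,0,0],-1],
    [[0,0,0],[0.0025,0,0],-1],
    [[0,0,0],[0.0025,0,0],-1]
  ]
}}

```text
time: 4.6
tool_pos: [0.5635, -0.1952, 0.0898]
eef_rot: [-0.012, 0.708, 0.012, 0.706]
force: [-8.6, 1.9, 15.5]
grip_width: 0.0004
```

The force rose 10 N for 0.3 mm of travel, so the pad is at its stop. Releasing now: up first, then back.

>>> {"name": "carry_out", "arguments": {
  "deltas": [
    [[0,0,0],[-0.01,0,0],-1],
    [[0,0,0],[-0.03,0,0],-1],
    [[0,0,0],[-0.06,0,-0.005],-1],
    [[0,0,0],[-0.1,0,-0.02],-1],
    [[0,0,0],[-0.14,0,-0.05],-1],
    [[0,0,0],[-0.18,0,-0.08],-1],
    [[0,0,0],[-0.2,0,-0.12],-1],
    [[0,0,0],[-0.2,0,-0.15],-1],
    [[0,0,0],[-0.2,0,-0.15],-1],
    [[0,0,0],[-0.2,0,-0.15],-1]
  ]
}}

```text
time: 5.6
tool_pos: [0.4144, -0.2001, 0.2872]
eef_rot: [-0.012, 0.706, 0.012, 0.708]
force: [0.4, -0.2, -0.1]
grip_width: 0.0001
```

Run:
```python
from h import *
o=manip.get_obs();print(o["time"],o["tool_pos"],o["force"])
for n in ("scene","top"):
    p,d=viewer.read_camera(n);cv2.imwrite(f"pics/{n}3.png",p[:,:,::-1]);np.save(f"pics/{n}3.npy",d)
```

```text
5.6 [ 0.4144373  -0.20010358  0.2872489 ] [ 0.35401891 -0.2322442  -0.0880813 ]
```

View pics/scene3.png

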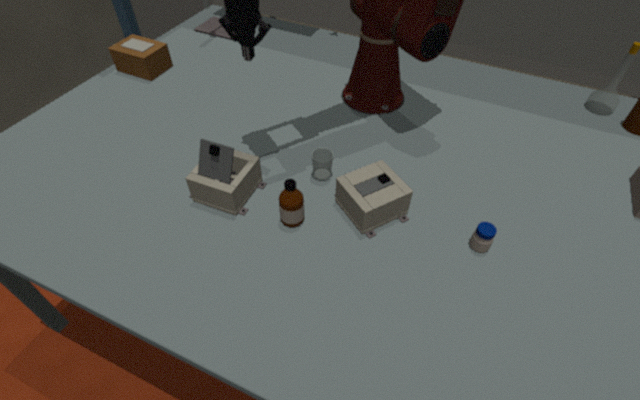

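The wide hatch is up at (215,160), the narrow one is shut, and the glassware has not moved. Now I hold for over two seconds and check the angle.

>>> {"name": "carry_out", "arguments": {
  "deltas": [
    [[0,0,0],[0,0,0],-1],
    [[0,0,0],[0,0,0],-1],
    [[0,0,0],[0,0,0],-1],
    [[0,0,0],[0,0,0],-1],
    [[0,0,0],[0,0,0],-1],
    [[0,0,0],[0,0,0],-1],
    [[0,0,0],[0,0,0],-1],
    [[0,0,0],[0,0,0],-1],
    [[0,0,0],[0,0,0],-1],
    [[0,0,0],[0,0,0],-1],
    [[0,0,0],[0,0,0],-1],
    [[0,0,0],[0,0,0],-1]
  ]
}}

```text
time: 6.9
tool_pos: [0.4142, -0.2001, 0.2873]
eef_rot: [-0.012, 0.707, 0.012, 0.707]
force: [0.6, 0.3, -0.3]
grip_width: 0.0003
```

>>> {"name": "carry_out", "arguments": {
  "deltas": [
    [[0,0,0],[0,0,0],-1],
    [[0,0,0],[0,0,0],-1],
    [[0,0,0],[0,0,0],-1],
    [[0,0,0],[0,0,0],-1],
    [[0,0,0],[0,0,0],-1],
    [[0,0,0],[0,0,0],-1],
    [[0,0,0],[0,0,0],-1],
    [[0,0,0],[0,0,0],-1],
    [[0,0,0],[0,0,0],-1],
    [[0,0,0],[0,0,0],-1],
    [[0,0,0],[0,0,0],-1],
    [[0,0,0],[0,0,0],-1]
  ]
}}

```text
time: 8.1
tool_pos: [0.4142, -0.2001, 0.2873]
eef_rot: [-0.012, 0.707, 0.012, 0.707]
force: [-0.7, -0.1, 0.1]
grip_width: -0.0002
```

Run:
```python
from h import *
o=manip.get_obs();print(o["time"],o["tool_pos"],o["force"])
P={}
for n in ("scene","top"):
    p,d=viewer.read_camera(n);cv2.imwrite(f"pics/{n}4.png",p[:,:,::-1]);np.save(f"pics/{n}4.npy",d)
for k in (3,4):
  for n,box in(("scene",(180,130,270,220)),("top",(380,145,455,220))):
    p=cv2.imread(f"pics/{n}{k}.png");d=np.load(f"pics/{n}{k}.npy")
    for s,c,l in comps(p.max(2)<35,box,25):
        q=pt(n,c,np.median(d[l>0]));print(n,k,s,c.round(1),q.round(4))
    x0,y0,x1,y1=box
    V,U=np.mgrid[y0:y1,x0:x1]
    pts=np.array([pt(n,(u,v),d[v,u]) for u,v in zip(U.ravel(),V.ravel()) if d[v,u]>0])
    w=pts[(pts[:,2]>.1)&(pts[:,0]>.52)&(pts[:,0]<.67)];print("  max z",w[:,2].max(),"x at top",w[w[:,2].argmax()])
    w=w[w[:,2]<.155];a=np.polyfit(w[:,0],w[:,2],1);print("  slope angle",np.arctan(-a[0]),len(w))
for n in ("scene","top"):
    a=cv2.imread(f"pics/{n}0.png").astype(int);b=cv2.imread(f"pics/{n}4.png").astype(int)
    cv2.imwrite(f"pics/{n}diff.png",np.clip(abs(a-b)*3,0,255).astype(np.uint8))
```

```text
8.1 [ 0.4142014  -0.20005737  0.28733467] [-0.71064166 -0.14814046  0.07271874]
scene 3 [209 145  11  11  95] [214.  150.2] [ 0.6143 -0.1889  0.1569]Traceback (most recent call last):
  File "<stdin>", line 13, in <module>
  File "h.py", line 8, in pt
    c=viewer.get_calibration(n);E=c["extrinsics"]
ValueError: time passes only in moves, steps and waits
```

View pics/top4.png

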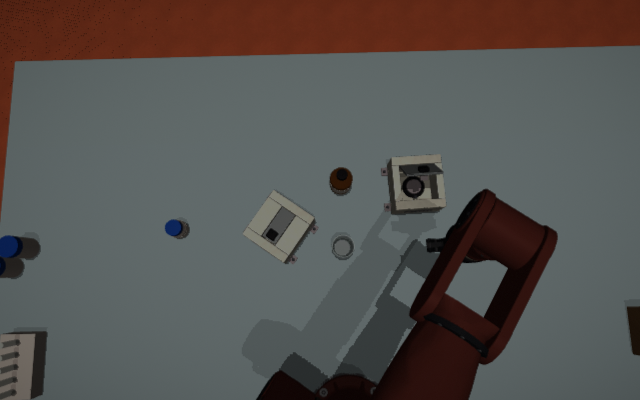

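Run:
```python
from h import *
for n,box in(("scene",(190,135,240,170)),):
  for k in (3,4):
    p=cv2.imread(f"pics/{n}{k}.png");d=np.load(f"pics/{n}{k}.npy")
    for s,c,l in comps(p.max(2)<35,box,25): print(n,k,c.round(1),pt(n,c,np.median(d[l>0])).round(4))
print("expected open pad", .637-.074*np.cos(1.1)+.012*np.sin(1.1), .085+.074*np.sin(1.1)+.012*np.cos(1.1))
for n,bx in(("scene",dict(bottle=(270,170,312,232),beaker=(305,145,340,185),jar=(465,215,500,258),filter=(330,155,415,237))),("top",dict(bottle=(325,162,358,200),jar=(160,215,190,240),filter=(240,188,318,265),beaker=(328,232,358,262)))):
    a=cv2.imread(f"pics/{n}0.png").astype(int);b=cv2.imread(f"pics/{n}4.png").astype(int)
    for k,(x0,y0,x1,y1) in bx.items():
        A=a[y0:y1,x0:x1].mean(2).astype(np.float32);B=b[y0:y1,x0:x1].mean(2).astype(np.float32)
        print(n,k,"px shift",np.round(cv2.phaseCorrelate(A,B)[0],2),"mean diff",abs(A-B).mean().round(1))
```

```text
scene 3 [214.  150.2] [ 0.6143 -0.1889  0.1569]
scene 4 [213.9 150.3] [ 0.6144 -0.1894  0.1566]
expected open pad 0.6141283753352446 0.15639249810165318
scene bottle px shift [ 0.54 -0.09] mean diff 4.0
scene beaker px shift [ 0.14 -0.06] mean diff 5.4
scene jar px shift [-0.1   0.39] mean diff 3.0
scene filter px shift [-0.04 -0.06] mean diff 2.7
top bottle px shift [ 0.   -0.01] mean diff 10.8
top jar px shift [-0.01  0.46] mean diff 11.2
top filter px shift [0.01 0.01] mean diff 15.2
top beaker px shift [ 0.08 -0.02] mean diff 13.2
```

View pics/scene4.png

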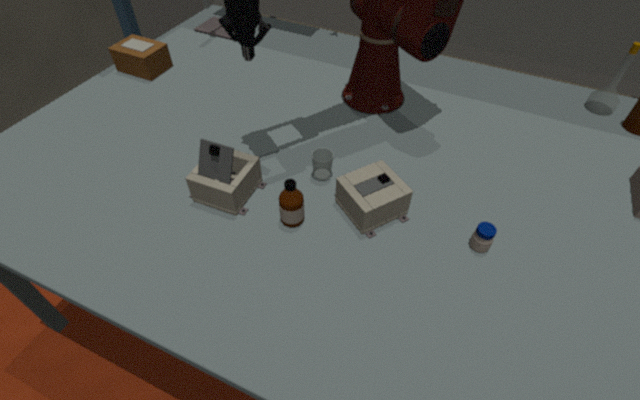

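The scene view still shows the pad at (214,150), fully open. The narrow hatch is shut and the glassware is in place, so I'm handing in.

```bash
python3 -c "
from plant import close_job
print(close_job())"
```

```text
the job is handed in; nothing more can be done
None
```

The wide hatch is open and the job is handed in, at about 8.2 s on the clock. I pressed its pad once with shut fingertips down to the stop, about 7 mm. The wrist force read 15.5 N upward there. I then released it and drew back about 0.2 m up and 0.15 m towards the robot.

- **Hatch stays open:** the pad measured (0.614, -0.189, 0.157) right after drawing back and again about 2.5 s later, within 0.5 mm. Fully open predicts x = 0.614 and z = 0.156, so it matches.
- **Nothing touching:** the wrist force was back to noise level, under 1 N.
- **Narrow hatch and glassware:** the narrow hatch is still shut in both views. No glassware moved as far as I can tell: the bottle, beaker and jar shifted at most about 0.5 pixel against the first pictures. The largest figures (bottle and jar) each showed up in a single view, and changed lighting and shadows may account for them.
- **Failed check:** one checking script stopped with an error because it made too many calibration calls. I dropped its hatch slope and full-picture difference checks and used the pad position and per-object pixel shifts instead.

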